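# Find the socket that fits the lap nut of the bench hone

### The job

The lap on the graver hone is due for changing: slide the hone's clear guard fully open, then find out by trying which of the three look-alike sockets in the red tray fits the brass hex nut on the lap. The right one goes over the nut and stops on the steel collar under it; one is too small to go on, one is so big that it drops past nut and collar onto the lap - stand a wrong one upright back in a pocket of the tray. The program finishes while holding the right one, without letting go: upright, fully down on the collar, gripped and lightly pressed down, with the guard open and the loupe, graver and dropper bottle left where they are.

Things in the scene. Friction and masses are not known exactly. Their poses are not given: they have to be found in the camera images.
- hone_base (a point): centre of the underside of the bench hone: grey box 114 mm deep (its x), 210 mm long (its y), 55 mm high, plus aluminium rails along y up to 69 mm; fixed to the desk. Left half (+y): motor; right half (-y): open well with the lap, under the guard. Its x axis points away from its control panel.
- nut_seat (a point): on the lap's axis, 39 mm above the desk: top face of the steel collar (25 mm round, 6 mm high, standing on the lap) under the brass hex nut. The nut stands on the collar: 18 mm across flats, 11 mm high, chamfered on top; a 12 mm stud end sticks out 5 mm more. z is up; two of the six flats face this frame's +x and -x; it turns with the nut. The lap is 90 mm wide.
- lap (a joint): turn of lap, collar and nut together, rad, counter-clockwise from above; it turns when about 0.2 N m is put on the nut and stays where it is left
- guard_pull (a point): centre of the guard's black pull: a bar 66 mm long (along the hone's x), 12 mm wide (along the hone's y) and 14 mm tall, on two posts, centre 90 mm above the desk and 24 mm above the guard's top face; free below between its posts. The guard is a clear sheet in an aluminium frame, 100 x 110 mm, its faces 61 and 67 mm above the desk.
- guard (a joint): travel of the guard along the hone's +y (to the left seen from its control panel), m: 0 shut over the lap, 0.095 fully open over the motor; it needs about 2 N and stays where it is left
- tray_floor (a point): centre of the floor of the socket tray, a red plastic block 58 mm (its x) by 150 mm (its y) and 20 mm high, fixed to the desk. It has three round pockets 40 mm wide and 14 mm deep, 46 mm apart on its y axis (at y = -46, 0, +46 mm of this frame); their floors are 6 mm above the desk.
- socket_a_mid (a point): half-way up the axis of a dark steel socket, 36 mm round, 82 mm tall, 0.24 kg, standing mouth down in a pocket; z up. All three look alike; only the hex bores differ (32 mm deep, small lead-in at the mouth). Two flats of the bore face this frame's +x and -x, as do two sides of the 13 mm square hole in the top.
- socket_b_mid (a point): the same for the second socket. Pressed down on the nut, the too-small one stops with its mouth on the nut's top, 11 mm above the collar's top; the one that fits stops on the collar's top; the one that is too big stops on the lap, 6 mm below the collar's top.
- socket_c_mid (a point): the same for the third socket. The socket that fits has about 2 mm of play on the nut, 14 degrees of turn either way.
- loupe: black eye loupe, 42 mm round, 30 mm tall, standing loose on the desk; origin at the centre of its underside. Leave it alone.
- graver: loose engraving tool with a dark wooden handle, 150 mm long, lying on the desk; leave it alone
- bottle_1: loose brown dropper bottle, 34 mm round, 102 mm tall, origin at the centre of its underside. Leave it alone.
Mind the look-alikes: they are no part of the job. What is shaped like the part that bears socket_b_mid but blue is not meant. What is shaped like the part that bears socket_c_mid but blue is not meant.

How it is judged (in metres and radians):
On the way, in this order (a step that is already met when the one before it is completed fails the run):
1. the guard is slid fully open (value of joint guard above 0.085 m), for 0.2 s.
2. a socket is down on the collar round the nut (((horizontal distance between socket_a_mid and nut_seat below 0.003 m and z of socket_a_mid in the frame of nut_seat between 0.0385 and 0.044 m and angle between socket_a_mid's own z axis and vertical below 0.06 rad) or (horizontal distance between socket_b_mid and nut_seat below 0.003 m and z of socket_b_mid in the frame of nut_seat between 0.0385 and 0.044 m and angle between socket_b_mid's own z axis and vertical below 0.06 rad) or (horizontal distance between socket_c_mid and nut_seat below 0.003 m and z of socket_c_mid in the frame of nut_seat between 0.0385 and 0.044 m and angle between socket_c_mid's own z axis and vertical below 0.06 rad))), for 0.3 s.
At the end, for the whole second after the job is handed in: Guard open 85 mm or more; one socket's mouth on the collar (+5/-2.5 mm, axis within 3 mm and 0.06 rad), still, gripped with over 2 N and bearing on nut or collar with 0.5 to 40 N; the other two upright within 0.15 rad in the tray's pockets, within 6 mm of the floor (value of joint guard above 0.085 m and ((horizontal distance between socket_a_mid and nut_seat below 0.003 m and z of socket_a_mid in the frame of nut_seat between 0.0385 and 0.044 m and angle between socket_a_mid's own z axis and vertical below 0.06 rad and contact force between the fingers and socket_a above 2 N and contact force between socket_a and lap between 0.5 and 40 N and linear speed of socket_a below 0.02 m/s and z of socket_b_mid in the frame of tray_floor between 0.036 and 0.047 m and x of socket_b_mid in the frame of tray_floor between -0.01 and 0.01 m and y of socket_b_mid in the frame of tray_floor between -0.054 and 0.054 m and angle between each of socket_b_mid, socket_c_mid's own z axis and vertical below 0.15 rad and z of socket_c_mid in the frame of tray_floor between 0.036 and 0.047 m and x of socket_c_mid in the frame of tray_floor between -0.01 and 0.01 m and y of socket_c_mid in the frame of tray_floor between -0.054 and 0.054 m) or (horizontal distance between socket_b_mid and nut_seat below 0.003 m and z of socket_b_mid in the frame of nut_seat between 0.0385 and 0.044 m and angle between socket_b_mid's own z axis and vertical below 0.06 rad and contact force between the fingers and socket_b above 2 N and contact force between socket_b and lap between 0.5 and 40 N and linear speed of socket_b below 0.02 m/s and z of socket_a_mid in the frame of tray_floor between 0.036 and 0.047 m and x of socket_a_mid in the frame of tray_floor between -0.01 and 0.01 m and y of socket_a_mid in the frame of tray_floor between -0.054 and 0.054 m and angle between each of socket_a_mid, socket_c_mid's own z axis and vertical below 0.15 rad and z of socket_c_mid in the frame of tray_floor between 0.036 and 0.047 m and x of socket_c_mid in the frame of tray_floor between -0.01 and 0.01 m and y of socket_c_mid in the frame of tray_floor between -0.054 and 0.054 m) or (horizontal distance between socket_c_mid and nut_seat below 0.003 m and z of socket_c_mid in the frame of nut_seat between 0.0385 and 0.044 m and angle between socket_c_mid's own z axis and vertical below 0.06 rad and contact force between the fingers and socket_c above 2 N and contact force between socket_c and lap between 0.5 and 40 N and linear speed of socket_c below 0.02 m/s and z of socket_a_mid in the frame of tray_floor between 0.036 and 0.047 m and x of socket_a_mid in the frame of tray_floor between -0.01 and 0.01 m and y of socket_a_mid in the frame of tray_floor between -0.054 and 0.054 m and angle between each of socket_a_mid, socket_b_mid's own z axis and vertical below 0.15 rad and z of socket_b_mid in the frame of tray_floor between 0.036 and 0.047 m and x of socket_b_mid in the frame of tray_floor between -0.01 and 0.01 m and y of socket_b_mid in the frame of tray_floor between -0.054 and 0.054 m))); the arm keeps its last pose, push and grip.
It fails at once if the loupe was moved by more than 2 cm (distance of loupe from where it was at the start of the episode above 0.02 m).
It fails at once if the graver was moved by more than 2 cm (distance of graver from where it was at the start of the episode above 0.02 m).
It fails at once if the bottle was moved by more than 2 cm (distance of bottle_1 from where it was at the start of the episode above 0.02 m).
It also fails if it takes over 72 s, if anything falls off the work surface, if the arm or the gripper's body presses on something with over 40 N, if the wrist force passes 120 N, or if a joint passes its speed limit or range.

### The arm

A 6-joint arm with a two-finger parallel gripper is mounted at the origin on the work surface; the furniture and walls round the work are solid. World frame = base frame: x ahead of the robot, y to its left, z up, the work surface at z = 0. Lengths are in mm, angles in degrees, forces in N, time in s.
With the tool pointing down it reaches from about 150 to 775 mm from the base axis. Payload 6.1 kg.
Tool frame: the origin (TCP) lies between the finger pads; the fingertips stand 19 mm ahead of it and the grasp point (between the pads) is the TCP; z points along the fingers, y is the line along which they close (so a half turn about z gives the same grasp; the last joint's range is limited). The gripper opens to 85 mm and grips with 20 to 120 N. Pads are 22 mm wide; open, the fingers measure 114 mm over their backs; the gripper's body (76 mm by 85 mm) begins 54 mm behind the grasp point. The pads swing forward as they close: fully open they stand 13 mm farther back than shut.
Start: joints at [68.354, 7.208, -2.269, 80.523, 0, 90], TCP at [193.653, 487.962, 250.295] pointing down, gripper open.
Joint ranges: [-155.77, 155.77], [-54.66, 111.73], [-72.52, 77.12], [-102.08, 115.82], [-83.92, 84.16], [-180, 180]. Speed limits (degrees/s): [136.94, 136.94, 172.46, 180, 180, 180].

### API

Orientations are given as a 3x3 rotation matrix whose columns are the frame's x, y, z axes.
In Python, from cell import * gives the robot as it stands. The module is installed in compiled form; this text tells all that it offers. Calls block until the motion is done:
- move_to(position, orientation): joint-space move of the TCP to a pose.
- servo_line(position, vel=150, rot=None, force_limit=None): straight line of the TCP; rot=None keeps the orientation; vel is the mean speed in mm/s. With force_limit (N) it stops when the force on the tool has changed by that much, and returns True; else False.
- set_joints(angles): joint-space move.
- open_jaws() and gripper_close(strength=None): open the fingers fully, or close them until they stop; strength is the grip in N (None keeps the last).
- sleep(seconds).
- solve_ik(position, orientation): joint angles nearest the present ones, or None.
- observe(): the state.
- get_image(name): name is "scene" or "top" or "wrist"; returns a dict with "img" (420x560x3 uint8, red, green, blue), "depth" (420x560 float32, mm along the optical axis (not along the pixel's ray), 0 where there is no reading), "K" (3x3 intrinsics, pixels), "R" (3x3) and "t" (3): a world point X has camera coordinates R X + t; the wrist camera has in their place "mount" (4x4, takes a point from camera to tool coordinates, whose origin is the TCP and whose axes are the flange's). Camera axes: x right, y down, z forward; pixel columns grow to the right and rows downward; lengths in mm; the calibration is good to about 2 mm. A picture is of the moment at which its call begins: read the wrist's pose just before it.
A pose or a line that the arm cannot do raises Unreachable and nothing moves.
- sign_off(): hands the job in; it is judged then, once.
The state is a dict: "time": time; "joint_positions": joint angles; "dq": joint speeds; "effort": joint torques, N m; "position": TCP position; "eef_rot": TCP orientation; "force": force on the tool from outside, world axes, zero at the start; "ft_torque": the same for the moment, N m; "opening": finger opening in mm; "finger_force": force on a finger pad.
Only numpy, scipy, OpenCV 4.12 (cv2) and the standard library are available. Lean on these libraries where they do the work, as an engineer would, in place of code of your own. Each camera call takes 0.05 s, during which the arm holds its last target. There are 200 camera calls.

## Working session

There is one attempt and no reset: what is moved stays moved. The work goes in short steps, each a Python script; the robot and the scene stay as the last script left them, time stands still between calls to the robot, and variables do not carry over. Pictures are saved under pics/ and viewed, at most 10 in all, crops included, and the job is handed in when it is done.

```bash
mkdir -p pics; cat > h.py <<'E'
from cell import *
import numpy as np, cv2
def save(n,im): cv2.imwrite('pics/'+n,cv2.cvtColor(im,cv2.COLOR_RGB2BGR))
def pts(d):
    "world point of every pixel by depth (fixed cameras)"
    v,u=np.mgrid[:420,:560]; K=d['K']; z=d['depth'].astype(float)
    c=np.stack([(u-K[0,2])/K[0,0]*z,(v-K[1,2])/K[1,1]*z,z],-1)
    return (c-d['t'])@d['R']
def ray(d,uv,h,R=None,t=None):
    "pixel onto plane z=h"
    R=d['R'] if R is None else R; t=d['t'] if t is None else t
    r=np.linalg.inv(d['K'])@[uv[0],uv[1],1]; w=R.T@r; o=-R.T@t
    return o+w*(h-o[2])/w[2]
E
python3 - <<'E'
from h import *
a=get_image('scene');b=get_image('top')
save('s.png',a['img']);save('t.png',b['img'])
np.savez('0.npz',**{k+n:v[k] for n,v in (('s',a),('t',b)) for k in('img','depth','K','R','t')})
print(b['K'],b['R'],b['t']);s=observe();print(s['time'],s['force'],s['eef_rot'])
E
```

```text
[[509.12244679   0.         278.78761046]
 [  0.         509.12244679 217.60536327]
 [  0.           0.           1.        ]] [[ 0.00683873 -0.99996421  0.00498139]
 [-0.986619   -0.0075588  -0.16286745]
 [ 0.16289927 -0.00380093 -0.98663538]] [-386.122742    618.21063937 1281.39293486]
0.1 [-0.2101497   0.28970532 -0.29371099] [[-9.29477884e-01  3.68877452e-01 -5.37921068e-04]
 [ 3.68877844e-01  9.29476931e-01 -1.33072584e-03]
 [ 9.11046444e-06 -1.43530741e-03 -9.99998970e-01]]
```

View pics/t.png

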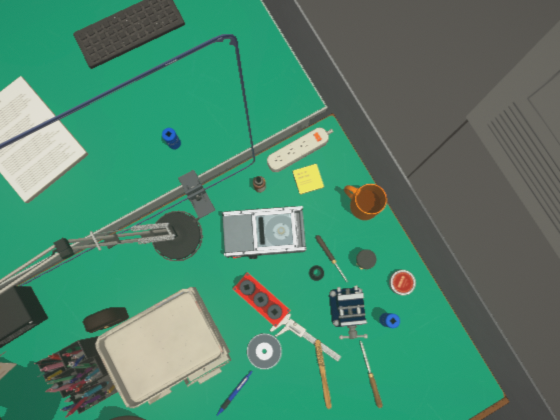

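View pics/s.png

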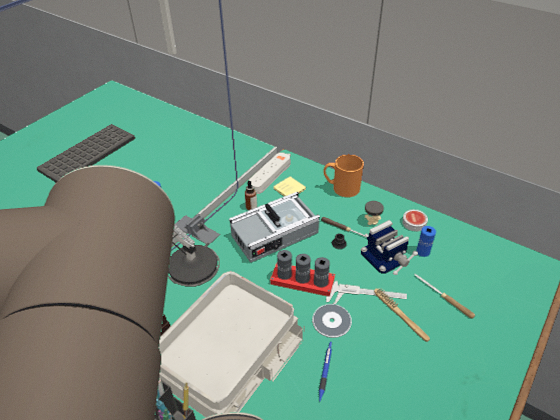

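Top view: the hone is at (263,231) with its guard and black pull at about (262,232). The red tray is at (261,300) with three dark sockets. The loupe is at (317,272), the graver at (331,257) and the bottle at (259,184). There are also two blue look-alikes at (171,138) and (392,321). They're blue and stand outside the tray, so the meant sockets are the three dark ones at about (246,287), (261,300) and (275,312). I'll check this in an enlarged crop.

```bash
python3 - <<'E'
from h import *
z=np.load('0.npz')
d={k:z[k+'t'] for k in('img','depth','K','R','t')}
im=d['img'];save('tc.png',cv2.resize(im[165:345,200:360],None,fx=3.3,fy=3.3,interpolation=cv2.INTER_CUBIC))
P=pts(d)
hsv=cv2.cvtColor(im,cv2.COLOR_RGB2HSV).astype(int)
H,S,V=[hsv[...,i] for i in range(3)]
red=((H<6)|(H>174))&(S>150)&(V>120)
red[:260]=0;red[:,300:]=0
m=red&(P[...,2]>10)&(P[...,2]<30)
q=P[m];r=cv2.minAreaRect(q[:,:2].astype(np.float32));print('tray',r,np.median(q[:,2]))
# socket tops: depth ~ 88
reg=np.zeros_like(m);reg[265:335,225:300]=1
m=reg&(P[...,2]>78)&(P[...,2]<98)
n,l,st,c=cv2.connectedComponentsWithStats(m.astype(np.uint8))
for i in range(1,n):
    if st[i,4]>20: q=P[l==i];print('sock',c[i],st[i],q.mean(0),q.max(0)-q.min(0))
reg[:]=0;reg[200:265,215:312]=1
m=reg&(P[...,2]>45)&(P[...,2]<75)
print('hone',cv2.minAreaRect(P[m][:,:2].astype(np.float32)))
m=reg&(P[...,2]>82)&(P[...,2]<105)
print('pull',cv2.minAreaRect(P[m][:,:2].astype(np.float32)),P[m].mean(0),m.sum())
# tall things near the work
m=(P[...,2]>110)&(np.abs(P[...,0]-470)<260)&(np.abs(P[...,1])<300)&(d['depth']>0)
for u,v in [(253,155),(245,100),(235,40),(170,235),(175,225),(195,195),(259,184),(150,235)]: print(u,v,P[v-1:v+2,u-1:u+2].reshape(-1,3).max(0).round())
E
```

```text
tray ((409.997314453125, -336.34417724609375), (147.1187744140625, 55.99415969848633), 49.277008056640625) 19.564277097654283
sock [246.21556886 286.73652695] [239 280  15  15 167] [ 439.98412976 -301.55823028   87.24349838] [34.60983849 35.27551498 13.71541516]
sock [259.93063584 298.98265896] [253 292  15  15 173] [ 410.09792189 -336.11476294   87.61505098] [34.41322427 34.91206793 13.46414934]
sock [273.96407186 311.38922156] [267 304  15  15 167] [ 380.06022624 -371.17856132   87.64927284] [34.17531765 34.74042028 13.4713614 ]
hone ((580.1314697265625, -341.97027587890625), (124.75651550292969, 210.1276397705078), 5.029158592224121)
pull ((583.5455932617188, -335.8159484863281), (64.01505279541016, 12.078256607055664), 4.726807117462158) [ 583.47061442 -335.74433995   95.46188692] 124
253 155 [ 897. -298.  104.]
245 100 [ 969. -287.  463.]
235 40 [ 780. -312.  682.]
170 235 [ 570. -105.  115.]
175 225 [ 606. -103.   30.]
195 195 [ 686. -155.   44.]
259 184 [ 708. -327.   79.]
150 235 [562. -70. 159.]
```

View pics/tc.png

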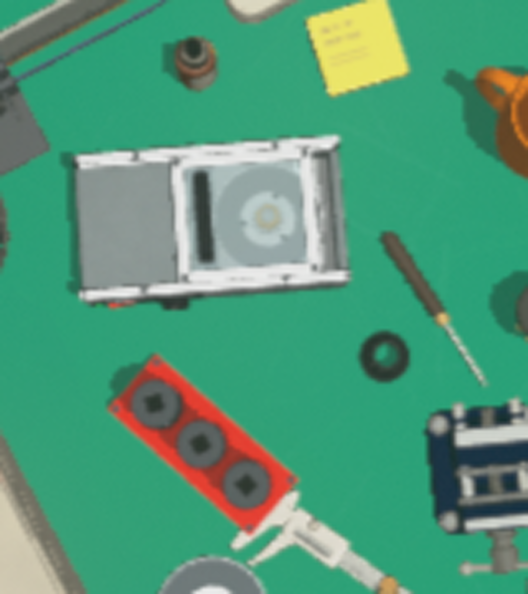

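The crop confirms it: the red tray's pockets hold three dark grey sockets at (246,287), (260,299) and (274,311), with square holes in their tops. Their height of 88 mm and diameter of 35 mm fit the description. The hone's panel faces the robot, so hone x is about world +x, yawed +5°. Before swinging the arm across I'll check the height of the lamp.

```bash
python3 - <<'E'
from h import *
z=np.load('0.npz')
for n in 'ts':
    d={k:z[k+n] for k in('img','depth','K','R','t')}
    P=pts(d);ok=(d['depth']>0)&(P[...,2]>60)
    print(n)
    for x in range(50,800,75):
        print(x,[int(P[ok&(abs(P[...,0]-x)<38)&(abs(P[...,1]-y)<25)][:,2].max(initial=0)) for y in range(-450,551,50)])
d={k:z[k+'t'] for k in('img','depth','K','R','t')}
print('nut',ray(d,(280.9,230.5),55))
print(get_image('wrist')['mount'])
c,s=np.cos(np.radians(5)),np.sin(np.radians(5))
R=np.array([[c,s,0],[s,-c,0],[0,0,-1.]])
for p in [(587,-376,170),(587,-376,97),(575,-240,97),(400,0,400),(410,-336,250),(588,-380,250)]: 
    print(p,solve_ik(p,R),solve_ik(p,R@np.diag([-1,-1,1])))
E
```

```text
t
50 [0, 0, 0, 0, 0, 0, 0, 0, 0, 0, 0, 0, 0, 0, 0, 0, 0, 0, 0, 0, 0]
125 [0, 0, 0, 0, 0, 0, 0, 60, 111, 110, 147, 151, 0, 0, 0, 0, 0, 0, 0, 0, 0]
200 [0, 0, 0, 0, 63, 110, 111, 113, 112, 151, 160, 161, 177, 0, 0, 0, 0, 0, 0, 0, 0]
275 [0, 0, 0, 0, 113, 112, 79, 79, 79, 115, 146, 177, 177, 142, 0, 101, 0, 0, 0, 0, 0]
350 [0, 93, 93, 0, 114, 114, 79, 112, 116, 156, 162, 147, 0, 105, 108, 106, 0, 0, 0, 0, 0]
425 [0, 91, 93, 92, 0, 114, 115, 115, 113, 136, 419, 434, 431, 0, 108, 107, 0, 0, 0, 0, 0]
500 [73, 73, 74, 75, 73, 0, 0, 200, 304, 416, 420, 422, 0, 0, 0, 0, 0, 0, 0, 0, 0]
575 [73, 74, 102, 72, 63, 0, 0, 205, 276, 708, 0, 0, 0, 0, 0, 0, 0, 0, 0, 0, 0]
650 [73, 75, 98, 74, 74, 0, 710, 711, 710, 709, 0, 0, 0, 0, 0, 0, 0, 0, 0, 0, 0]
725 [0, 0, 103, 709, 710, 710, 710, 0, 0, 0, 0, 0, 0, 0, 0, 0, 0, 0, 0, 0, 0]
s
50 [0, 0, 0, 0, 0, 0, 0, 183, 209, 726, 729, 728, 0, 0, 0, 0, 0, 0, 0, 0, 0]
125 [0, 0, 0, 0, 0, 0, 0, 65, 112, 201, 727, 714, 0, 0, 0, 0, 0, 0, 0, 0, 0]
200 [0, 0, 0, 0, 62, 111, 111, 112, 110, 150, 147, 71, 0, 0, 0, 0, 0, 0, 0, 0, 0]
275 [0, 0, 0, 0, 113, 111, 77, 77, 77, 1
[... 1091 characters left out ...]
15387   6.28373466  68.44258078   0.
 -37.641396  ]
(575, -240, 97) [-22.65523271  19.93625777  -5.4317259   64.63201633   0.
 152.34476729] [-22.65523271  19.93625777  -5.4317259   64.63201633   0.
 -27.65523271]
(400, 0, 400) [  0.          -3.54795041   5.64842387  99.19637428   0.
 175.        ] [ 0.         -3.54795041  5.64842387 99.19637428  0.         -5.        ]
(410, -336, 250) [-39.33503662   7.76377414  -1.66585444  80.57037142   0.
 135.66496338] [-39.33503662   7.76377414  -1.66585444  80.57037142   0.
 -44.33503662]
(588, -380, 250) [-32.87290897  27.55872359  25.07315242  87.51442883   0.
 142.12709103] [-32.87290897  27.55872359  25.07315242  87.51442883   0.
 -37.87290897]
```

```bash
cat >> h.py <<'E'
def Rz(deg):
    "tool down, camera (tool +x) to the robot side; deg = yaw of closing axis from world +y"
    a=np.radians(deg);c,s=np.cos(a),np.sin(a)
    return np.array([[-c,-s,0],[-s,c,0],[0,0,-1.]])
def wrist(n=None):
    s=observe();d=get_image('wrist');M=d['mount']
    Rc=s['eef_rot']@M[:3,:3];o=s['eef_rot']@M[:3,3]+s['position']
    d['R']=Rc.T;d['t']=-Rc.T@o
    if n: save(n,d['img'])
    return d
YH=np.array([-np.sin(np.radians(5)),np.cos(np.radians(5)),0])
E
python3 - <<'E'
from h import *
q=solve_ik((85,213,420),observe()['eef_rot']);set_joints(q)
gripper_close(20)
q=np.array(q);q[0]=-32;q[5]=-37;set_joints(q)
R=Rz(5);B=np.array([583.5,-335.8,98])
move_to(B-42*YH+[0,0,72],R)
print('down',servo_line(B-42*YH,force_limit=10),observe()['position'])
print('push',servo_line(B+84*YH,vel=60,force_limit=20))
s=observe();print(s['time'],s['force'],s['position'],(s['position']-B)@YH)
servo_line(s['position']-6*YH); servo_line(s['position']-6*YH+[0,0,80])
move_to(np.array([586.5,-387.3,180]),R)
d=wrist('w1.png');np.savez('w1.npz',**d);s=observe();print(s['time'],s['opening'])
t=get_image('top');P=pts(t);reg=np.zeros(P.shape[:2],bool);reg[200:265,215:312]=1
E
```

```text
down False [ 587.37004448 -377.79699021   99.21835403]
push True
8.2667 [ 1.29266986 -4.7789977   1.32523761] [ 578.54163136 -278.16359088   98.17210956] 57.84923548822184
9.7417 0.18678057116189242
```

View pics/w1.png

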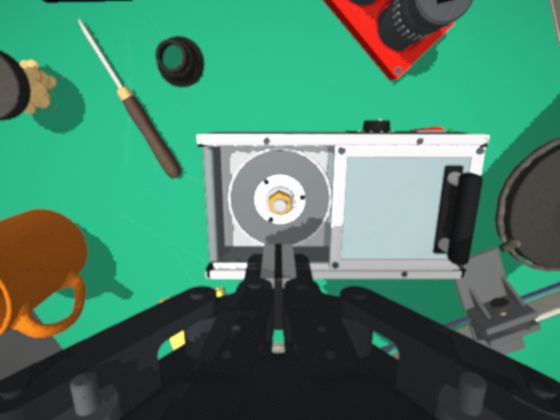

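The wrist view shows the guard slid to the left end with its pull at (462,216). The lap is exposed, with the brass nut at (280,202). I'll measure the guard travel, the nut centre and the flat angle.

```bash
python3 - <<'E'
from h import *
d=dict(np.load('w1.npz'));im=d['img']
P=pts(d)
m=(P[...,2]>93)&(P[...,2]<103);m[240:]=0;m[:180]=0;m[:,:430]=0;m[:,490:]=0
r=cv2.minAreaRect(P[m][:,:2].astype(np.float32));print('pull',r)
print('travel',(np.r_[r[0],0]-[583.5,-335.8,0])@YH)
hsv=cv2.cvtColor(im,cv2.COLOR_RGB2HSV).astype(int);H,S,V=[hsv[...,i] for i in range(3)]
m=(H>10)&(H<32)&(S>90)&(V>90);k=np.zeros_like(m);k[175:235,250:315]=1;m&=k
v,u=np.nonzero(m);print('brass',len(u),u.min(),u.max(),v.min(),v.max())
h=cv2.convexHull(np.stack([u,v],1).astype(np.float32))[:,0]
W=np.array([ray(d,p,48) for p in h])
print('c',cv2.minEnclosingCircle(W[:,:2].astype(np.float32)),cv2.minAreaRect(W[:,:2].astype(np.float32)))
# support width against angle, minima = flats
a=np.radians(np.arange(0,180,3));w=[np.ptp(W[:,:2]@[np.cos(x),np.sin(x)]) for x in a]
print(np.round(w,1))
k=P[m];print('z',np.percentile(k[:,2],[5,50,95]))
save('w1c.png',cv2.resize(im[170:235,245:320],None,fx=8,fy=8,interpolation=cv2.INTER_CUBIC))
# white collar/lap ring centre: lap disc
m=(P[...,2]>25)&(P[...,2]<36)&(S<60)&(V>90);m[:150]=0;m[245:]=0;m[:,:228]=0;m[:,331:]=0
g=(V>100)&(V<150);
E
```

```text
pull ((568.4434204101562, -261.112548828125), (42.30852127075195, 12.727302551269531), 4.820237636566162)
travel 75.71551024880007
brass 239 269 290 191 214
c ((585.6336669921875, -386.32537841796875), 9.895055770874023) ((585.6743774414062, -386.75933837890625), (19.54233169555664, 17.25200653076172), 5.358281135559082)
[19.4 19.5 19.6 19.7 19.8 19.8 19.8 19.7 19.5 19.3 19.1 18.8 18.8 18.7
 18.6 18.7 18.9 18.9 19.2 19.4 19.5 19.6 19.6 19.6 19.5 19.4 19.2 19.
 18.7 18.4 18.  17.5 17.3 17.5 17.6 17.7 17.9 18.1 18.3 18.6 18.8 18.9
 19.  19.1 19.1 19.  18.9 18.9 18.8 18.8 18.6 18.4 18.2 18.1 18.2 18.4
 18.7 18.9 19.2 19.3]
z [45.18039801 48.75934033 50.16567241]
```

View pics/w1c.png

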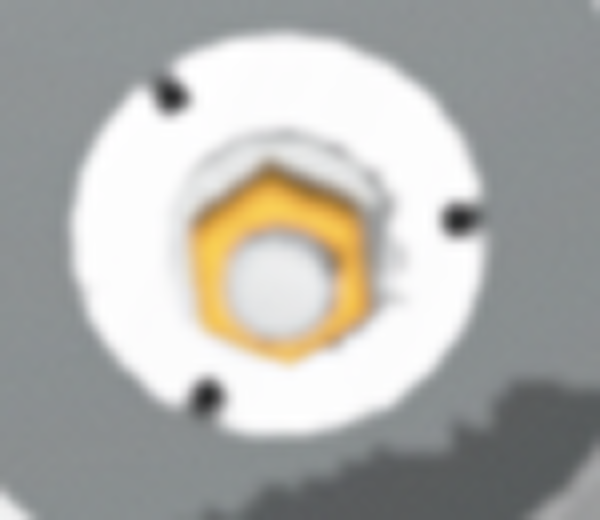

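Measured travel is only about 76 mm, so the push stopped early. I'll push again, slower and with a higher force limit, then look from the same pose.

```bash
python3 - <<'E'
from h import *
d=dict(np.load('w1.npz'));print('stud',ray(d,(279.75,204.9),55),'hex',ray(d,(279.4,202.3),49))
R=Rz(5);B=np.array([583.5,-335.8,98])
move_to(B+40*YH+[0,0,60],R)
servo_line(B+40*YH,force_limit=10)
f0=observe()['force']
for tgt in (66,72,78,84,90):
    h=servo_line(B+tgt*YH,vel=30,force_limit=30);s=observe()
    print(tgt,h,(s['position']-B)@YH,s['force']-f0)
    if h:break
p=s['position'];servo_line(p-8*YH);servo_line(p-8*YH+[0,0,80])
move_to(np.array([586,-386.8,180]),R)
d=wrist('w2.png');np.savez('w2.npz',**d);im=d['img'];P=pts(d)
m=(P[...,2]>93)&(P[...,2]<103);m[260:]=0;m[:150]=0;m[:,:400]=0
n,l,st,c=cv2.connectedComponentsWithStats(m.astype(np.uint8))
for i in range(1,n):
    if st[i,4]>100:
        r=cv2.minAreaRect(P[l==i][:,:2].astype(np.float32));print(r,(np.r_[r[0],0]-[583.5,-335.8,0])@YH)
print(observe()['time'])
E
```

```text
stud [ 585.71226744 -386.60135309   55.        ] hex [ 585.15142001 -386.88429101   49.        ]
66 True 57.8143913389744 [ 0.25305236 -3.74279736  2.97815457]
((573.3905029296875, -260.3426208496094), (60.59209060668945, 12.11581802368164), 4.766803741455078) 76.05134176748614
13.0917
```

View pics/w2.png

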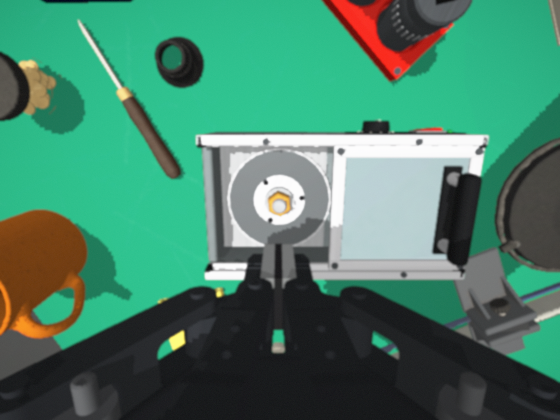

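The second push stopped at exactly the same point with a 30 N limit, so that is the end stop. The guard began about 20 mm open: the first crop showed a gap on the right. The nut is at (585.6, -386.7) with flat normals at about 40° (mod 60). Next is the tray from close up.

```bash
python3 - <<'E'
from h import *
open_jaws()
move_to(np.array([410,-336.2,245]),Rz(49.2))
d=wrist();np.savez('w3.npz',**d);im=d['img'];P=pts(d)
m=(P[...,2]>80)&(P[...,2]<95)
n,l,st,c=cv2.connectedComponentsWithStats(m.astype(np.uint8))
for i in range(1,n):
    if st[i,4]>300:
        q=P[l==i];print(c[i],st[i],np.median(q[:,2]),cv2.minEnclosingCircle(q[:,:2].astype(np.float32)))
save('w3.png',im);print(observe()['time'],observe()['force'])
E
```

```text
[107.68944099  10.        ] [ 87   0  38  26 483] 89.18306849085455 ((414.8448486328125, -539.0953979492188), 12.499135971069336)
[280.30848708 140.46420664] [ 260  120   41   42 1355] 86.90761138992382 ((378.3254699707031, -371.728759765625), 17.99481964111328)
[431.15039841 215.41832669] [ 401  171   79   96 1004] 87.52904208811148 ((315.6904296875, -219.55853271484375), 53.8807258605957)
[280.44163265 191.43102041] [ 261  172   40   40 1225] 86.87573199089232 ((408.2672119140625, -336.9311218261719), 18.088138580322266)
[280.56502242 238.33363229] [ 262  220   38   38 1115] 86.94143846204047 ((438.28680419921875, -302.1258239746094), 18.2608699798584)
[212.26557377 342.03934426] [189 326  43  38 305] 92.06684379757773 ((572.565673828125, -262.0152282714844), 29.720138549804688)
14.775 [-0.05583822 -0.16336064 -0.64023104]
```

View pics/w3.png

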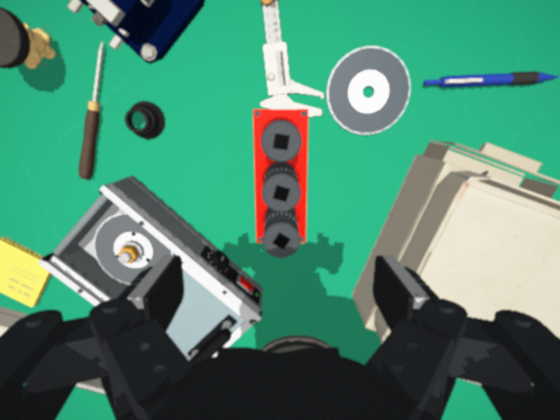

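The sockets are in a row at (281,141), (282,193) and (281,240), and their square holes are visible. I'll get the square angles, then grip the one nearest the hone and try it on the nut.

```bash
cat >> h.py <<'E'
SOCK=np.array([[439.2,-301.8],[409.2,-336.5],[379.2,-371.4]])
NUT=np.array([586.0,-386.9])
def grasp(i):
    p=SOCK[i];R=Rz(49.2);open_jaws()
    move_to(np.r_[p,150],R);servo_line(np.r_[p,70],vel=150,force_limit=15)
    gripper_close(60);s=observe();print('grasp',s['position'],s['opening'])
    servo_line(np.r_[p,200],vel=200)
def press(deg,off=(0,0),f=12,z0=126):
    "go over nut at yaw deg, press; returns mouth height"
    p=NUT+off;move_to(np.r_[p,z0],Rz(deg));h=servo_line(np.r_[p,94],vel=35,force_limit=f)
    s=observe();print('press',deg,off,h,'mouth z',(s['position'][2]-64).round(1),'xy',(s['position'][:2]-NUT).round(1),s['force'].round(1),s['ft_torque'].round(2),'t',s['time'])
    return s['position'][2]-64
def putback(i):
    p=SOCK[i];R=Rz(49.2)
    q=observe()['position'];servo_line(np.r_[q[:2],200],vel=200)
    move_to(np.r_[p,170],R);servo_line(np.r_[p,71],vel=120,force_limit=15)
    s=observe();print('put',s['position']);open_jaws();servo_line(np.r_[p,150],vel=200)
E
python3 - <<'E'
from h import *
d=dict(np.load('w3.npz'));g=cv2.cvtColor(d['img'],cv2.COLOR_RGB2GRAY).astype(int)
sq=[]
for u,v in [(281,240),(282,193),(281,141)]:
    w=g[v-13:v+14,u-13:u+14];m=w<30
    n,l,st,c=cv2.connectedComponentsWithStats(m.astype(np.uint8))
    i=l[13,13] or 1+np.argmax(st[1:,4]);y,x=np.nonzero(l==i)
    W=np.array([ray(d,(a+u-13,b+v-13),88)[:2] for a,b in zip(x,y)],np.float32)
    print(st[i],cv2.minAreaRect(W))
    sq.append(cv2.minAreaRect(W)[2])
np.save('sq.npy',sq)
E
```

```text
[  6   8  15  13 111] ((438.2908935546875, -301.4803161621094), (10.378028869628906, 10.149053573608398), 16.97129249572754)
[  6   7  13  13 122] ((408.2026062011719, -336.5401916503906), (9.901533126831055, 10.02957534790039), 32.60586166381836)
[  7   7  12  13 122] ((378.1877746582031, -371.208984375), (9.689240455627441, 9.420537948608398), 40.609107971191406)
```

```bash
cat >> h.py <<'E'
def yaws(i):
    d=(40-np.load('sq.npy')[i]+15)%30-15
    return 49.2+d, 49.2+d+(30 if d<0 else -30)
E
python3 - <<'E'
from h import *
grasp(0)
a,b=yaws(0)
p=observe()['position'];move_to(np.r_[NUT,200],Rz(a))
z=press(a)
if z>46: z=press(b)
E
```

```text
grasp [ 439.49827947 -301.95045885   70.68425301] 34.558488871156605
press 42.228707504272464 (0, 0) True mouth z 39.3 xy [1.4 0.2] [0.1 1.6 4.6] [ 0.15 -0.05 -0.02] t 19.2917
```

Mouth at about 39 mm, which is collar height. A too-big socket sitting off-centre could also catch on the collar rim, so I'll check the sideways play with the mouth 3 mm up. That also gives the true centre.

```bash
python3 - <<'E'
from h import *
c=observe()['position'];c=np.r_[NUT,106.0];servo_line(c,vel=40)
r={}
for n,v in dict(px=(1,0),mx=(-1,0),py=(0,1),my=(0,-1)).items():
    h=servo_line(c+np.r_[np.array(v)*5,0],vel=15,force_limit=7);s=observe()
    print(n,h,(s['position'][:2]-NUT).round(2),s['force'].round(1));servo_line(c,vel=30)
s=observe();print(s['force'],s['position'],s['time'],s['opening'])
E
```

```text
px True [1.22 0.3 ] [-0.6  0.2  4.9]
mx True [0.48 0.  ] [2.6 1.2 2.2]
py True [0.72 0.47] [ 0.1 -1.4  3.7]
my True [ 0.4  -0.36] [1.4 1.6 4.5]
[ 4.96434579 -0.93116631 -1.76436618] [ 586.23313373 -387.02174768  105.7659806 ] 21.5833 34.7028266569473
```

It has under 1 mm of play, so it is engaged on the nut and it's the right one. The centre is at about NUT + (0.85, 0.05). I'll centre it, press lightly, and verify before handing in.

```bash
python3 - <<'E'
from h import *
p=np.r_[NUT+[.85,.05],106.];servo_line(p,vel=20)
f0=observe()['force']
h=servo_line(p-[0,0,8],vel=15,force_limit=12);sleep(.6)
for _ in range(2):
    s=observe();print(h,s['position'],s['force']-f0,s['finger_force'],s['opening'],'tilt',np.degrees(np.arccos(-s['eef_rot'][2,2])),s['time']);sleep(.4)
t=get_image('top');save('t9.png',cv2.resize(t['img'][165:345,200:360],None,fx=3.3,fy=3.3,interpolation=cv2.INTER_CUBIC))
E
```

```text
True [ 586.76894061 -386.84866067  103.64991791] [-1.40161458  2.23648383  8.03972227] 62.68230199813843 34.45060282336727 tilt 0.5045822668737532 22.7917
True [ 586.77933589 -386.80626525  103.63968717] [-2.11680432  1.46376754  7.97398688] 62.682459354400635 34.608344704972296 tilt 0.5070704709604522 23.1917
```

View pics/t9.png

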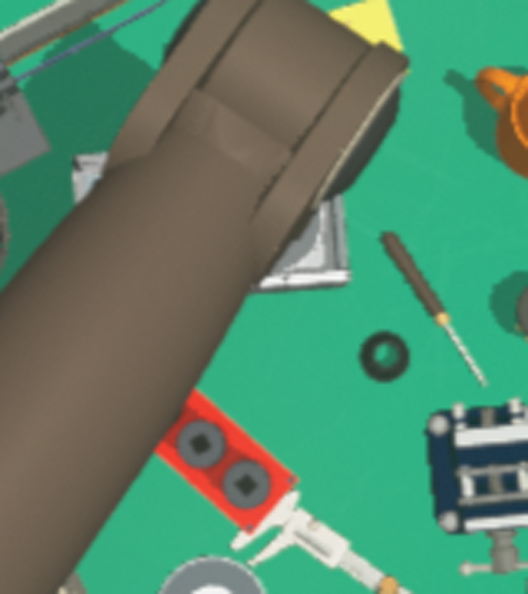

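The top view shows the other two sockets upright in the tray at (200,443) and (246,484), with the loupe and graver undisturbed. The held socket's mouth is at 39.0 mm with a steady 8 N press.

```bash
python3 -c "
from cell import *
print(sign_off())"
```

```text
the job is handed in; nothing more can be done
None
```

The job is handed in at about 23 s of the 72 s; the simulator gave no verdict. The guard is against its open stop, and the first socket tried fits: it is held on the collar (mouth at 39 mm, pressed with about 8 N), with the other two sockets still in the tray.

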